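Index and seat the socket disc of a timer test station

TASK

Get the timer test station ready: using closed fingertips, push on one of the two upright posts of the round socket disc to turn the disc until the notch in its rim stands over the locating pin of the base, then press the disc down until it is fully home on the base, with the pin in the notch, and let go. Push and press gently; do not grip or squeeze the posts and do not pull the disc up, and leave the two timers and the carton round the station where they are.

Things in the scene. Friction and masses are not known exactly. Their poses are not given: they have to be found in the camera images.
- test_base: fixed base of the test station: a grey square plate 150 x 150 x 10 mm with a dark round seat (radius 45 mm, top 19 mm above the bench) in its middle, under the disc. Origin on the vertical turning axis of the disc, at bench height; z up; the locating pin lies on its -x side.
- pin (a point): top of the locating pin, an upright steel pin of 10 mm diameter with a round top, fixed to the base 55 mm from the turning axis; its top is 29 mm above the bench. Seen from above it is under the rim of the disc until the notch stands over it; a small dark block on the base (14 mm wide, 62 to 72 mm from the axis, top 26 mm above the bench), just outside the rim, always shows where the pin is.
- socket_top (a point): centre of the top of the black round plug socket (radius 19 mm, 6 mm high) in the middle of the disc, on the turning axis; a good place to press. It is 46 mm above the bench while the disc is up, 36 mm when it is seated.
- notch (a point): middle of the notch in the rim of the disc, 55 mm from the turning axis, at the height of the disc's upper face. The disc is of plain aluminium, radius 60 mm, 10 mm thick; its upper face is 40 mm above the bench while it is up, 30 mm when seated. The notch is 14 mm wide, 14 mm deep and open to the outside. It starts 40 to 180 degrees away from the pin, to either side.
- post_a: one of the two upright steel posts on the disc, 12 mm diameter, 18 mm high, 42 mm from the turning axis, a quarter turn clockwise (seen from above) from the notch. Origin at the middle of its foot, on the upper face of the disc; its top is 58 mm above the bench while the disc is up. The disc turns on its axis either way without end, with a little friction (0.1 N m, about 2.5 N at a post), and stays where it is left.
- post_b: the other post, the same, a quarter turn anticlockwise (seen from above) from the notch, opposite the first.
- stem (a joint): how far the disc is pressed down, m: 0 up (start), 0.010 fully home, negative if it is pulled up. It slides stiffly (about 5 N of press) and stays where it is left. With the notch off the pin the disc meets the pin after 1 mm and stops, sinking to 3 or 4 mm if pressed with 10 to 25 N; the notch then has to be turned further. The pin's round top centres the notch by the last few mm.
- timer_back: loose beige panel timer, 47 x 84 x 48 mm, lying behind the station; leave it. Origin at the middle of its underside.
- timer_side: loose beige panel timer, 47 x 84 x 48 mm, lying at one side of the station; leave it. Origin at the middle of its underside.
- carton: loose small white carton, 37 x 66 x 56 mm, standing behind the station; leave it. Origin at the middle of its underside.
Things that resemble listed ones, but are neither listed nor needed, are in the scene too. What is shaped like the test_base but blue or red is not meant.

How it is judged:
By the outcome, as a careful person would: the job done as asked, in the order asked, and still so for the second after the job is handed in, with the robot touching nothing.
It also fails if it takes over 58 s, if anything falls off the work surface, if the arm or the gripper's body presses on something with over 40 N, if the wrist force passes 120 N, or if a joint passes its speed limit or range.

ROBOT

A 6-joint arm with a two-finger parallel gripper is mounted at the origin on a cart in front of the work surface, level with it; the furniture and walls round the work are solid. World frame = base frame: x ahead of the robot, y to its left, z up, the work surface at z = 0. Lengths are in m, angles in rad, forces in N, time in s.
With the tool pointing down it reaches from about 0.375 to 0.9 m from the base axis. Payload 3.1 kg.
Tool frame: the origin (TCP) lies at the centre of the arm's flange, where the gripper is bolted on; the fingertips stand 182 mm ahead of it and the grasp point (between the pads) lies 164 mm ahead of it; z points along the fingers, y is the line along which they close (so a half turn about z gives the same grasp; the last joint's range is limited). The gripper opens to 87 mm and grips with 3 to 60 N. Pads are 19 mm wide; open, the fingers measure 117 mm over their backs; the gripper's body (75 mm by 190 mm) begins 51 mm behind the grasp point.
Start: joints at [-1.518, 0.527, 1.433, -0, 1.181, -0.178], TCP at [0.144, -0.608, 0.405] pointing down, gripper open.
Joint ranges: [-3.08, 3.08], [-0.75, 2.2], [0.22, 2.44], [-1.43, 4.57], [0, 2.65], [-2.85, 2.85]. Speed limits (rad/s): [2.79, 2.79, 3.14, 3.14, 3.14, 3.14].

INTERFACE

Orientations are given as a unit quaternion [x, y, z, w].
In Python, from rig import * gives the robot as it stands.
- The arm moves only by the tool move_arm, never from a script. Its argument "commands" is a list that holds one entry, the list of rows, each a list of 6 numbers: the shift along the tool's x, y, z in units of 40 mm (1.0 is 40 mm), then the turn, a rotation vector about the tool's x, y, z in rad. A call has 1 to 12 rows; each row is the pose to reach, as a shift and turn from the pose commanded when the call began, along the tool's axes at that moment; what a row does not reach only later rows make up. A row lasts 1/8 s, in which the tool goes at most 62.5 mm and 10.7 degrees, less where a joint would pass 70% of its speed; a pose out of reach is approached as far as the arm can. A call with a gripper value outside its range is refused whole. "claw" is the closure, from -1 (fully open) to 1 (shut), so that 0 is half open, set as the call begins (left out, the last holds). The fingers move at their own pace and stop on an object; "squeeze" is the grip in N (left out, the last holds). Time passes only in rows, so rows that repeat a pose let the fingers close. It gives the time, the measured TCP pose, the force, the opening and the grip force at its end, in the units of the state.
- get_obs(): the state, without advancing time (a new reading comes with each control period).
- camera(name): name is "scene" or "top" or "wrist"; returns a dict with "pixels" (480x640x3 uint8, blue, green, red), "range_z" (480x640 float32, m along the optical axis (not along the pixel's ray), 0 where there is no reading), "camera_matrix" (3x3 intrinsics, pixels), "extrinsics" (4x4, takes a point from world to camera coordinates). Camera axes: x right, y up, looking along -z (the intrinsics and any distortion apply to the point x, -y, -z); pixel columns grow to the right and rows downward; lengths in m; the calibration is good to about 2 mm. A picture is of the moment at which its call begins.
- hand_in(): hands the job in; it is judged then, once.
The state is a dict: "time": time; "q": joint angles; "joint_velocities": joint speeds; "joint_torque": joint torques, N m; "position": TCP position; "tool_rot": TCP orientation; "ft_force": force on the tool from outside, world axes, zero at the start; "moment": the same for the moment, N m; "grip_width": finger opening in m; "grip_force": force on a finger pad.
Only numpy, scipy, OpenCV 4.12 (cv2) and the standard library are available. Lean on these libraries where they do the work, as an engineer would, in place of code of your own. Each camera call takes 0.05 s, during which the arm holds its last target. There are 200 camera calls.

## Working session

There is one attempt and no reset: what is moved stays moved. The work goes in short steps, Python scripts to look and compute and a tool call to move; the robot and the scene stay as the last step left them, time stands still between calls to the robot, and variables do not carry over. Pictures are saved under pics/ and viewed, at most 10 in all, crops included, and the job is handed in when it is done.

Besides the shell and the picture viewer there is one more tool, called after ">>>" by a JSON object that holds its "api" and its "payload". move_arm: Moves the arm, as the interface text tells. Its arguments: {"type":"object","properties":{"commands":{"type":"array","items":{"type":"array","items":{"type":"array","items":{"type":"number"}}}},"claw":{"type":"number"},"squeeze":{"type":"number"}},"required":["commands"]}

```bash
mkdir -p pics; cat > h.py <<'E'
from rig import *
import numpy as np, cv2
def ray(c,u,v):
    K=np.array(c["camera_matrix"]);E=np.array(c["extrinsics"])
    d=np.linalg.inv(K)@np.array([u,v,1.]);d=np.array([d[0],-d[1],-d[2]])
    R=E[:3,:3];t=E[:3,3]
    return -R.T@t, R.T@d
def onplane(c,u,v,z):
    o,d=ray(c,u,v);return o+d*(z-o[2])/d[2]
def proj(c,p):
    K=np.array(c["camera_matrix"]);E=np.array(c["extrinsics"])
    q=E[:3,:3]@np.array(p)+E[:3,3];q=K@np.array([q[0],-q[1],-q[2]]);return q[:2]/q[2]
E
python3 - <<'E'
from h import *
for n in("top","scene"):
    c=camera(n);cv2.imwrite(f"pics/{n}0.png",c["pixels"]);np.savez(n+"0.npz",**{k:np.array(v) for k,v in c.items()})
o=get_obs();print({k:np.round(v,3) for k,v in o.items()})
E
```

```text
{'time': np.float64(0.1), 'q': array([-1.517,  0.528,  1.434, -0.   ,  1.181, -0.178]), 'joint_velocities': array([-0.001, -0.002, -0.003,  0.   ,  0.002, -0.001]), 'joint_torque': array([ -0.   , -44.099, -17.715,   0.064,   0.053,  -0.   ]), 'position': array([ 0.144, -0.608,  0.404]), 'tool_rot': array([ 0.993,  0.116,  0.   , -0.001]), 'ft_force': array([ 0.363, -0.424,  0.412]), 'moment': array([0.016, 0.044, 0.002]), 'grip_force': np.float64(0.0), 'grip_width': np.float64(0.087)}
```

View pics/top0.png

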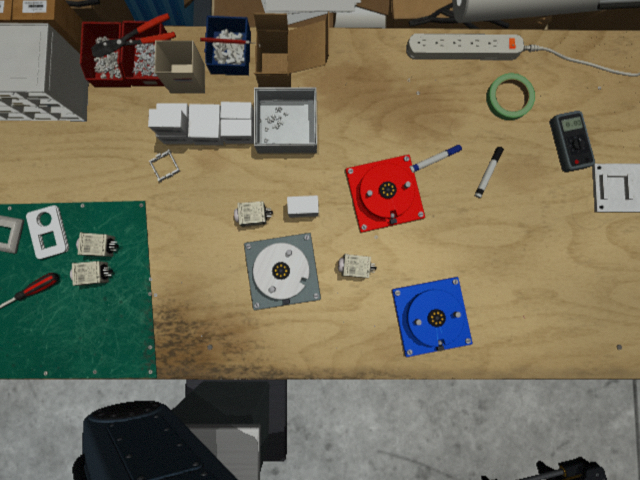

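View pics/scene0.png

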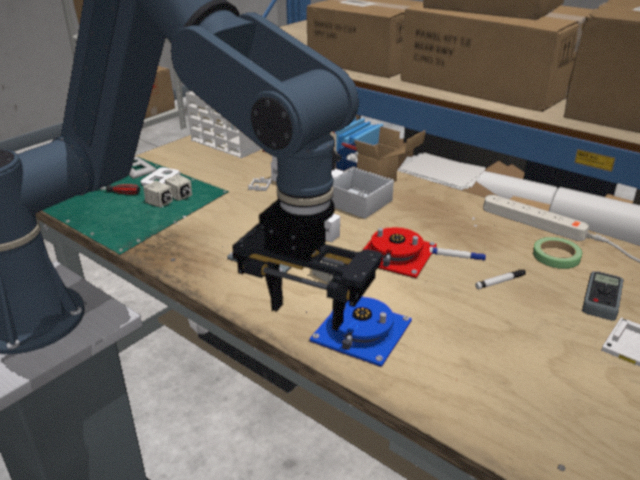

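The top view shows three stations. Grey is at (283,271), red at (388,190) and blue at (435,317). Only the grey plate with the plain aluminium disc fits the description. Its timers are at (252,213) and (356,266), and the carton is at (303,206). I'll confirm it in an enlarged crop.

```bash
python3 - <<'E'
from h import *
c=dict(np.load("top0.npz"))
cv2.imwrite("pics/crop0.png",cv2.resize(c["pixels"][190:320,225:385],None,fx=5,fy=4.6 and 5,interpolation=cv2.INTER_CUBIC)[:600])
print(ray(c,320,240), c["camera_matrix"])
print("center",onplane(c,283,271,.046))
for uv in [(246,239),(312,234),(321,301),(254,308)]: print(onplane(c,*uv,.01))
E
```

```text
(array([ 0.46645984, -0.27582787,  0.99986395]), array([ 0.08859859, -0.01516169, -0.99596135])) [[448.89690505   0.         319.6743416 ]
 [  0.         448.89690505 238.09162013]
 [  0.           0.           1.        ]]
center [ 0.48514989 -0.21213383  0.046     ]
[ 0.55617407 -0.12739764  0.01      ]
[ 0.56780495 -0.27313756  0.01      ]
[ 0.4206262  -0.29335804  0.01      ]
[ 0.40529763 -0.14739937  0.01      ]
```

View pics/crop0.png

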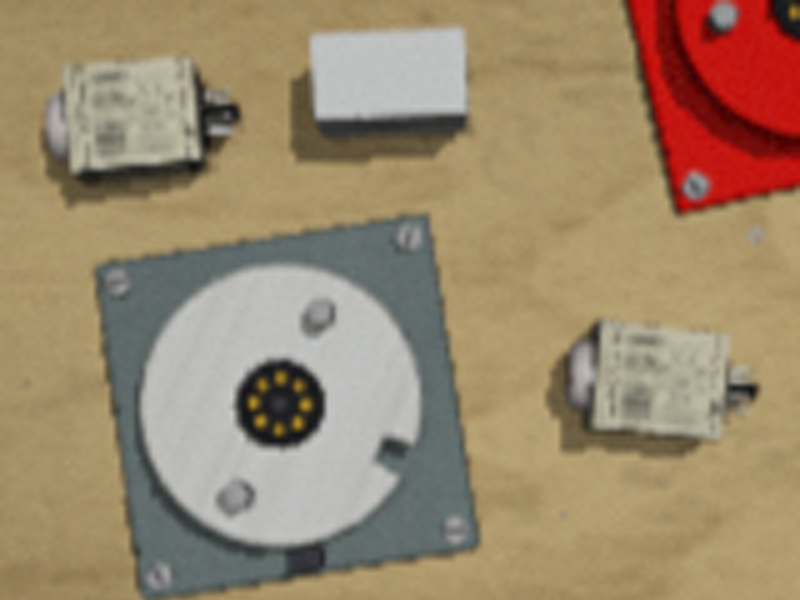

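The crop confirms the grey station. In crop pixels, the socket is at (280,404), the notch at (398,455), the posts at (318,316) and (236,496), and the pin block at (306,558). The notch needs roughly 57° clockwise.

```bash
python3 - <<'E'
from h import *
c=dict(np.load("top0.npz"))
P=lambda x,y,z: onplane(c,225+(x+.5)/5-.5,190+(y+.5)/5-.5,z)
img=c["pixels"].astype(int)
# disc: bright neutral mask
m=((img.min(2)>150)&(img.max(2)-img.min(2)<25)).astype(np.uint8)
m[:, :250]=0;m[:,315:]=0;m[:235]=0;m[305:]=0
cs,_=cv2.findContours(m,0,cv2.CHAIN_APPROX_NONE);k=max(cs,key=cv2.contourArea)
h=cv2.convexHull(k)[:,0]
W=np.array([onplane(c,u,v,.04)[:2] for u,v in h])
A=np.c_[2*W,np.ones(len(W))];s=np.linalg.lstsq(A,(W**2).sum(1),rcond=None)[0]
print("disc fit",s[:2],np.sqrt(s[2]+s[0]**2+s[1]**2))
C=P(280,404,.046)[:2];print("socket",C)
C0=np.mean([onplane(c,*uv,.01)[:2] for uv in [(246,239),(312,234),(321,301),(254,308)]],0);print("plate",C0)
ctr=s[:2]
for n,x,y,z in [("notch",398,455,.04),("blk",306,558,.026),("p1",318,312,.058),("p2",237,491,.058)]:
    p=P(x,y,z)[:2];d=p-ctr;print(n,p,np.hypot(*d),np.degrees(np.arctan2(d[1],d[0])))
for n,x,y in [("side",660,380),("back",140,115),("cart",388,72)]: print(n,P(x,y,.05))
r=c["range_z"];print(r[271,283],r[265,270])
E
```

```text
disc fit [ 0.48675148 -0.20684736] 0.05895213907315264
socket [ 0.48640494 -0.20704527]
plate [ 0.48747571 -0.21032316]
notch [ 0.46499917 -0.25699315] 0.054660440333582215 -113.45029719605357
blk [ 0.42083226 -0.21743502] 0.06676407484886487 -170.87532583080366
p1 [ 0.5247272  -0.22345379] 0.04144790681150688 -23.61930973518657
p2 [ 0.4499572  -0.19038826] 0.040307820750261784 155.89971640092827
side [ 0.49684331 -0.36784924  0.05      ]
back [ 0.60911176 -0.14645568  0.05      ]
cart [ 0.62814544 -0.25204519  0.05      ]
0.9496574 0.95657015
```

```bash
cat >> h.py <<'E'
from scipy.spatial.transform import Rotation as R
def tgt(x,y,ztip,yaw,o=None):
    """row for a world tip target, tool down, yaw of tool x in deg; relative to measured pose"""
    o=o or get_obs();Rc=R.from_quat(o["tool_rot"])
    Rd=R.from_euler("z",yaw,degrees=True)*R.from_rotvec([np.pi,0,0])
    d=Rc.inv().apply(np.array([x,y,ztip+.182])-o["position"])/.04
    return np.round(np.r_[d,(Rc.inv()*Rd).as_rotvec()],3)
E
python3 - <<'E'
from h import *
print(tgt(.438,-.213,.20,66).tolist())
E
```

```text
[9.431, -7.918, 0.565, -0.002, -0.001, -0.92]
```

>>> {"api": "move_arm", "payload": {"commands": [[[9.43,-7.92,0.55,-0.002,-0.001,-0.92],[9.43,-7.92,0.55,-0.002,-0.001,-0.92],[9.43,-7.92,0.55,-0.002,-0.001,-0.92],[9.43,-7.92,0.55,-0.002,-0.001,-0.92],[9.43,-7.92,0.55,-0.002,-0.001,-0.92],[9.43,-7.92,0.55,-0.002,-0.001,-0.92],[9.43,-7.92,0.55,-0.002,-0.001,-0.92],[9.43,-7.92,0.55,-0.002,-0.001,-0.92],[9.43,-7.92,0.55,-0.002,-0.001,-0.92],[9.43,-7.92,0.55,-0.002,-0.001,-0.92],[9.43,-7.92,0.55,-0.002,-0.001,-0.92],[9.43,-7.92,0.55,-0.002,-0.001,-0.92]]], "claw": 1, "squeeze": 5}}

```text
time: 1.6
position: [0.4373, -0.2145, 0.3828]
tool_rot: [0.839, 0.544, -0.0, 0.001]
ft_force: [0.3, 0.1, 0.7]
grip_width: 0.0004
grip_force: 0.0
```

```bash
python3 - <<'E'
from h import *
o=get_obs();print(o["time"],o["position"],o["grip_width"],np.round(o["ft_force"],2),tgt(.438,-.213,.048,66).tolist())
c=camera("wrist");cv2.imwrite("pics/w1.png",c["pixels"]);np.savez("w1.npz",**{k:np.array(v) for k,v in c.items()})
for n,p in [("ctr",(.4868,-.2068,.046)),("p2",(.4484,-.1897,.058)),("notch",(.465,-.257,.04)),("blk",(.4208,-.2174,.026))]: print(n,proj(c,p))
E
```

```text
1.6 [ 0.43733509 -0.21452791  0.38275984] 0.00044168328422216247 [0.26 0.09 0.73] [0.049, -0.005, 3.819, 0.001, 0.002, -0.003]
ctr [365.07359274 194.57337003]
p2 [319.63247149 197.14076022]
notch [362.85258558 248.52390222]
blk [305.94644911 227.3194247 ]
```

View pics/w1.png

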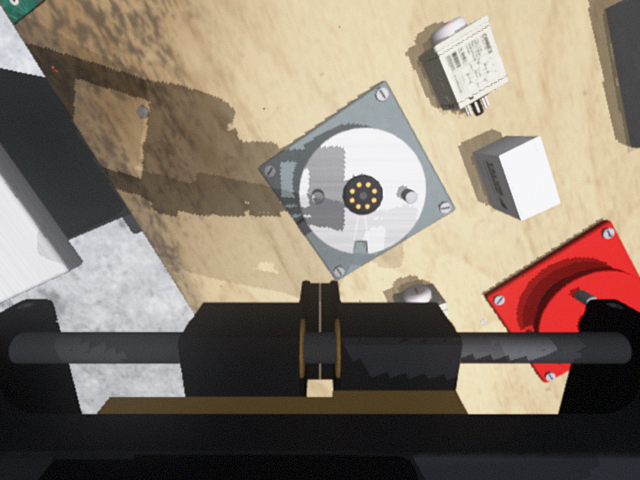

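The wrist view agrees with the top view to about 2 mm: socket at (363,194), post at (318,195), notch at (361,246). The plate screws are at (382,94), (446,208), (339,272) and (269,171), and they give the base yaw.

```bash
python3 - <<'E'
from h import *
c=dict(np.load("w1.npz"))
S=np.array([onplane(c,*p,.012)[:2] for p in [(382,94),(446,208),(339,272),(269,171)]])
print(S.mean(0),[np.round(np.degrees(np.arctan2(*(S[(i+1)%4]-S[i])[::-1]))%90,1) for i in range(4)],[np.linalg.norm(S[i]-S[i-1]).round(4) for i in range(4)])
ctr=onplane(c,363,194.5,.046)[:2];print(ctr)
for n,u,v,z in [("notch",361,246,.04),("p2",318,192,.058),("p1",409,194,.058)]:
    d=onplane(c,u,v,z)[:2]-ctr;print(n,np.hypot(*d),np.degrees(np.arctan2(d[1],d[0])))
t=dict(np.load("top0.npz"))
S=np.array([onplane(t,225+x/5,190+y/5,.012)[:2] for x,y in [(118,282),(410,237),(456,530),(159,575)]])
print(S.mean(0),[np.round(np.degrees(np.arctan2(*(S[(i+1)%4]-S[i])[::-1]))%90,1) for i in range(4)])
E
```

```text
[ 0.48462767 -0.2070245 ] [np.float64(9.3), np.float64(8.8), np.float64(9.1), np.float64(8.8)] [np.float64(0.1306), np.float64(0.131), np.float64(0.131), np.float64(0.131)]
[ 0.48507799 -0.20594796]
notch 0.052166041519132365 -113.44409105528689
p2 0.041788566414701106 149.7771827538332
p1 0.039427455302940784 -20.604301415575268
[ 0.48577052 -0.20806764] [np.float64(9.0), np.float64(9.2), np.float64(8.6), np.float64(8.9)]
```

>>> {"api": "move_arm", "payload": {"commands": [[[0.03,0,1.0,0,0,0],[0.03,0,2.0,0,0,0],[0.03,0,3.0,0,0,0],[0.03,0,3.5,0,0,0],[0.03,0,3.8,0,0,0],[0.03,0,3.8,0,0,0],[0.03,0,3.8,0,0,0]]]}}

```text
time: 2.52
position: [0.4387, -0.2129, 0.2315]
tool_rot: [0.839, 0.544, -0.0, 0.002]
ft_force: [-0.4, -0.5, 0.7]
grip_width: 0.0005
grip_force: 0.0
```

```bash
cat >> h.py <<'E'
CTR=np.array([.4855,-.2067])
def push(post_deg,off=.0155,z=.048,o=None):
    a=np.radians(post_deg);p=CTR+.042*np.array([np.cos(a),np.sin(a)])-off*np.array([np.sin(a),-np.cos(a)])
    return tgt(p[0],p[1],z,post_deg-90,o)
E
python3 - <<'E'
from h import *
o=get_obs();print(o["time"],o["position"],np.round(o["ft_force"],2))
for a in (156,150,144,138,132,126,120,114,108,102,98.9):print(a,push(a).tolist())
E
```

```text
2.525 [ 0.43872454 -0.2128725   0.23145708] [-0.36 -0.5   0.69]
156 [0.229, -0.045, 0.036, 0.003, 0.002, -0.0]
150 [0.341, -0.079, 0.035, 0.003, 0.002, 0.104]
144 [0.456, -0.102, 0.035, 0.003, 0.002, 0.209]
138 [0.573, -0.113, 0.035, 0.003, 0.002, 0.314]
132 [0.69, -0.112, 0.035, 0.003, 0.001, 0.418]
126 [0.806, -0.098, 0.034, 0.003, 0.001, 0.523]
120 [0.92, -0.072, 0.034, 0.003, 0.001, 0.628]
114 [1.031, -0.035, 0.034, 0.004, 0.001, 0.733]
108 [1.138, 0.014, 0.034, 0.004, 0.001, 0.837]
102 [1.238, 0.074, 0.034, 0.004, 0.001, 0.942]
98.9 [1.288, 0.109, 0.034, 0.004, 0.001, 0.996]
```

>>> {"api": "move_arm", "payload": {"commands": [[[0.12,-0.02,0.03,0,0,0],[0.23,-0.045,0.03,0,0,0],[0.285,-0.06,0.03,0,0,0.052],[0.341,-0.079,0.03,0,0,0.104],[0.4,-0.09,0.03,0,0,0.157],[0.456,-0.102,0.03,0,0,0.209],[0.515,-0.108,0.03,0,0,0.262],[0.573,-0.113,0.03,0,0,0.314],[0.63,-0.113,0.03,0,0,0.366],[0.69,-0.112,0.03,0,0,0.418],[0.69,-0.112,0.03,0,0,0.418]]]}}

```text
time: 3.9
position: [0.4457, -0.1852, 0.2299]
tool_rot: [0.933, 0.359, -0.0, 0.001]
ft_force: [-0.7, -1.2, -0.7]
grip_width: 0.0008
grip_force: 0.7
```

```bash
python3 - <<'E'
from h import *
o=get_obs();print(o["time"],o["position"],np.round(o["ft_force"],2),np.round(o["moment"],2))
for a in (132,126,120,114,108,102,98.9):print(a,push(a).tolist())
c=camera("top");cv2.imwrite("pics/t2.png",cv2.resize(c["pixels"][220:320,225:345],None,fx=5,fy=5,interpolation=cv2.INTER_CUBIC))
E
```

```text
3.9 [ 0.44569219 -0.18524851  0.22987348] [-0.68 -1.24 -0.65] [-0.19  0.18  0.02]
132 [-0.007, 0.014, -0.003, 0.003, 0.001, 0.002]
126 [0.105, -0.02, -0.003, 0.003, 0.001, 0.107]
120 [0.22, -0.043, -0.004, 0.003, 0.001, 0.212]
114 [0.337, -0.053, -0.004, 0.003, 0.001, 0.316]
108 [0.454, -0.051, -0.004, 0.003, 0.001, 0.421]
102 [0.57, -0.037, -0.004, 0.003, 0.001, 0.526]
98.9 [0.63, -0.025, -0.004, 0.003, 0.0, 0.58]
```

View pics/t2.png

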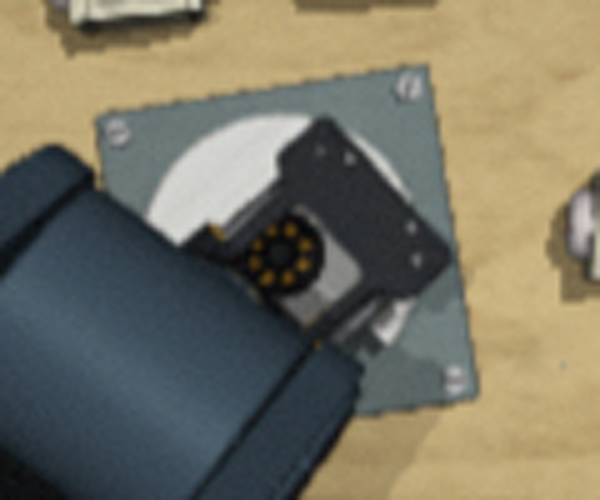

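The disc is turning: the notch is now at about (375,335) in the crop, roughly 17° round. I'll keep pushing.

>>> {"api": "move_arm", "payload": {"commands": [[[0.05,-0.01,0,0,0,0.052],[0.105,-0.02,0,0,0,0.107],[0.16,-0.032,0,0,0,0.16],[0.22,-0.043,0,0,0,0.212],[0.28,-0.05,0,0,0,0.264],[0.337,-0.053,0,0,0,0.316],[0.395,-0.053,0,0,0,0.369],[0.454,-0.051,0,0,0,0.421],[0.51,-0.045,0,0,0,0.474],[0.57,-0.037,0,0,0,0.526],[0.57,-0.037,0,0,0,0.526]]]}}

```text
time: 5.32
position: [0.4611, -0.1686, 0.2295]
tool_rot: [0.995, 0.104, -0.001, 0.001]
ft_force: [-0.9, -0.1, 1.1]
grip_width: 0.0009
grip_force: 0.9
```

```bash
python3 - <<'E'
from h import *
o=get_obs();print(o["time"],o["position"],np.round(o["ft_force"],2),np.round(o["moment"],2))
for a in (102,99,96,93,90,87):print(a,push(a).tolist())
for n in("top","wrist"):
    c=camera(n);np.savez(n+"3.npz",**{k:np.array(v) for k,v in c.items()})
    if n=="top":A=cv2.resize(c["pixels"][220:320,225:345],None,fx=4,fy=4,interpolation=cv2.INTER_CUBIC)
    else:B=c["pixels"][40:440,120:520]
cv2.imwrite("pics/t3.png",np.hstack([A[:400,:400],B]))
E
```

```text
5.325 [ 0.46112578 -0.16864897  0.2294708 ] [-0.88 -0.13  1.13] [ 0.03  0.33 -0.01]
102 [0.011, 0.007, -0.013, 0.001, 0.001, -0.0]
99 [0.066, -0.012, -0.013, 0.001, 0.001, 0.052]
96 [0.123, -0.028, -0.013, 0.001, 0.001, 0.105]
93 [0.18, -0.041, -0.013, 0.001, 0.001, 0.157]
90 [0.238, -0.05, -0.014, 0.001, 0.001, 0.209]
87 [0.296, -0.057, -0.014, 0.001, 0.001, 0.262]
```

View pics/t3.png

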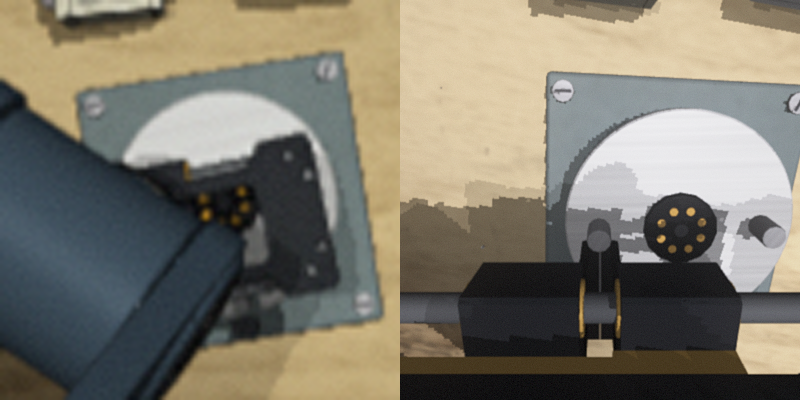

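The wrist view now shows both post tops, at about (319,274) and (492,277) in full-image pixels. I'll measure the disc angle from them.

```bash
python3 - <<'E'
from h import *
c=dict(np.load("wrist3.npz"))
a=onplane(c,319,279,.058)[:2];b=onplane(c,493,277,.058)[:2];s=onplane(c,400,227,.046)[:2]
d=a-b;print(a,b,s,(a+b)/2,np.linalg.norm(d),np.degrees(np.arctan2(d[1],d[0])))
S=[onplane(c,*p,.012)[:2] for p in [(283,131),(519,144)]];d=S[1]-S[0];print(np.linalg.norm(d),np.degrees(np.arctan2(d[1],d[0])))
E
```

```text
[ 0.47644172 -0.16534963] [ 0.49445319 -0.2461961 ] [ 0.50652518 -0.19961684] [ 0.48544745 -0.20577287] 0.08282853127252296 102.55959388078745
0.1300712632935905 -81.13067462174955
```

The posts' midpoint (0.4854, -0.2058) and their separation of 83 mm both fit. Post_a is at 102.6° and its target is 98.9°, so 3.7° remain.

>>> {"api": "move_arm", "payload": {"commands": [[[0.02,-0.004,0,0,0,0.016],[0.04,-0.008,0,0,0,0.032],[0.06,-0.012,0,0,0,0.048],[0.078,-0.015,0,0,0,0.063],[0.078,-0.015,0,0,0,0.063],[0.078,-0.015,0,0,0,0.063]]]}}

```text
time: 6.18
position: [0.4643, -0.1677, 0.2293]
tool_rot: [0.997, 0.072, -0.0, 0.001]
ft_force: [-3.2, 0.7, -0.4]
grip_width: 0.0006
grip_force: 1.4
```

```bash
python3 - <<'E'
from h import *
o=get_obs();print(o["time"],o["position"],np.round(o["ft_force"],2),push(98.4).tolist())
print("back",push(98.4,.035).tolist())
E
```

```text
6.175 [ 0.46434846 -0.16767888  0.22932728] [-3.23  0.69 -0.38] [-0.007, -0.008, -0.017, 0.002, 0.0, -0.002]
back [-0.494, -0.007, -0.017, 0.002, 0.0, -0.002]
```

>>> {"api": "move_arm", "payload": {"commands": [[[-0.3,0,0,0,0,0],[-0.5,0,-0.05,0,0,0],[-0.8,0,-1.0,0,0,0],[-1.2,0,-2.0,0,0,0],[-1.5,0,-3.0,0,0,0],[-1.5,0,-3.0,0,0,0],[-1.5,0,-3.0,0,0,0]]]}}

```text
time: 7.05
position: [0.4049, -0.1765, 0.3495]
tool_rot: [0.997, 0.072, 0.001, 0.001]
ft_force: [-0.6, 0.1, 0.5]
grip_width: 0.0008
grip_force: 0.0
```

```bash
python3 - <<'E'
from h import *
o=get_obs();print(o["time"],o["position"],np.round(o["ft_force"],2))
c=camera("wrist");np.savez("wrist4.npz",**{k:np.array(v) for k,v in c.items()})
u,v=proj(c,[*CTR,.04]).astype(int);print(u,v)
u0=max(0,u-100);v0=max(0,v-75);print(u0,v0)
cv2.imwrite("pics/w4.png",cv2.resize(c["pixels"][v0:v0+150,u0:u0+200],None,fx=4,fy=4,interpolation=cv2.INTER_CUBIC))
E
```

```text
7.05 [ 0.40491692 -0.17647067  0.34947114] [-0.55  0.11  0.48]
369 142
269 67
```

View pics/w4.png

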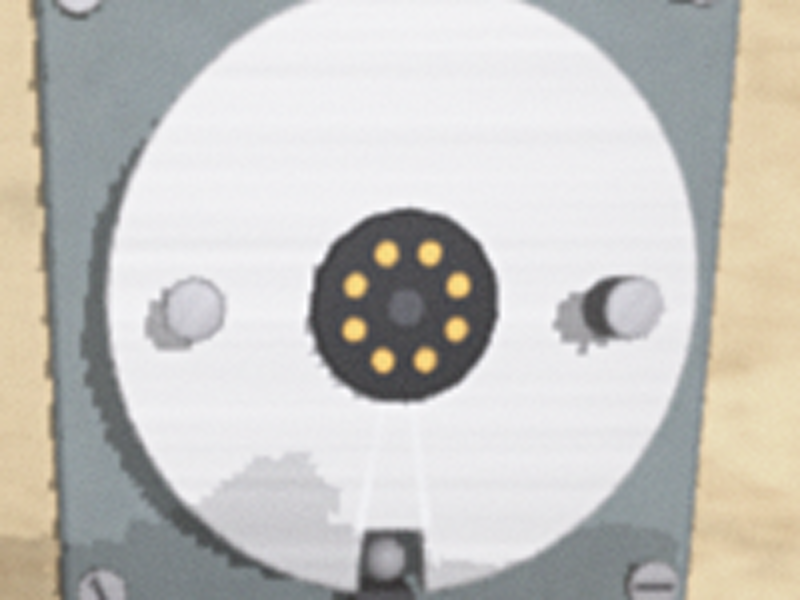

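The pin shows in the notch: its top is at crop (386,556), the notch edges are at x≈362 and 424, and the post tops are at (195,309) and (634,307). I'll quantify it with parallax.

```bash
python3 - <<'E'
from h import *
c=dict(np.load("wrist4.npz"))
P=lambda x,y,z: onplane(c,269+(x+.5)/4-.5,67+(y+.5)/4-.5,z)[:2]
a=P(195,309,.058);b=P(634,307,.058);s=P(405,307,.046);pin=P(386,556,.029);n=P(393,545,.04)
an=lambda d:np.degrees(np.arctan2(d[1],d[0]))
d=a-b;print("mid",(a+b)/2,np.linalg.norm(d),an(d),"sock",s)
for k,p in(("pin",pin),("notch",n)):d=p-s;print(k,np.hypot(*d),an(d))
S=np.array([P(78,-8,.012),P(700,-8,.012),P(653,583,.012),P(101,588,.012)]);print(S.mean(0),an(S[3]-S[0]),an(S[2]-S[1]),an(S[2]-S[3]))
print("socket press row",tgt(*(s),.056,8).tolist())
E
```

```text
mid [ 0.48482625 -0.20641649] 0.0832904971399403 98.38668662580457 sock [ 0.48467659 -0.20634209]
pin 0.05350560087614077 -171.25851788751157
notch 0.04889230237068133 -171.34163642806516
[ 0.4837526  -0.20643549] -170.9765135498216 -170.72638533972287 -81.37252622693156
socket press row [1.865, 1.025, 2.774, 0.002, 0.0, 0.005]
```

The notch is at -171.3° and the pin at -171.3°, with the posts agreeing to 0.5°. It is aligned, so I'll press on the socket.

>>> {"api": "move_arm", "payload": {"commands": [[[0.6,0.35,0,0,0,0],[1.2,0.7,0.3,0,0,0],[1.865,1.025,1.0,0,0,0],[1.865,1.025,2.0,0,0,0],[1.865,1.025,2.6,0,0,0],[1.865,1.025,2.77,0,0,0],[1.865,1.025,2.77,0,0,0]]]}}

```text
time: 7.98
position: [0.4848, -0.2062, 0.2379]
tool_rot: [0.997, 0.072, -0.001, 0.0]
ft_force: [0.6, 0.3, -0.5]
grip_width: 0.0006
grip_force: 0.0
```

```bash
python3 - <<'E'
from h import *
o=get_obs();print(o["time"],o["position"],np.round(o["ft_force"],2),[tgt(.4848,-.2064,z,8).tolist() for z in (.046,.036)])
E
```

```text
7.975 [ 0.48484018 -0.20618801  0.2378852 ] [ 0.61  0.34 -0.53] [[-0.001, 0.005, 0.247, 0.001, 0.001, 0.005], [-0.001, 0.005, 0.497, 0.001, 0.001, 0.005]]
```

>>> {"api": "move_arm", "payload": {"commands": [[[0,0,0.1,0,0,0],[0,0,0.2,0,0,0],[0,0,0.25,0,0,0],[0,0,0.29,0,0,0],[0,0,0.33,0,0,0],[0,0,0.37,0,0,0],[0,0,0.41,0,0,0],[0,0,0.45,0,0,0],[0,0,0.48,0,0,0],[0,0,0.5,0,0,0],[0,0,0.5,0,0,0]]]}}

```text
time: 9.35
position: [0.485, -0.2064, 0.2186]
tool_rot: [0.997, 0.072, 0.0, 0.001]
ft_force: [0.3, 0.5, 2.7]
grip_width: 0.0005
grip_force: 1.3
```

```bash
python3 - <<'E'
from h import *
o=get_obs();print(o["time"],o["position"],np.round(o["ft_force"],2),tgt(.4848,-.2064,.036,8).tolist())
E
```

```text
9.35 [ 0.48498516 -0.20644074  0.2186344 ] [0.28 0.55 2.65] [-0.004, -0.002, 0.016, 0.002, -0.0, 0.005]
```

The tip is at 36.6 mm and has nearly reached home. I'll press on until the force rises against the stop.

>>> {"api": "move_arm", "payload": {"commands": [[[0,0,0.02,0,0,0],[0,0,0.04,0,0,0],[0,0,0.06,0,0,0],[0,0,0.06,0,0,0]]]}}

```text
time: 9.85
position: [0.4849, -0.2063, 0.2183]
tool_rot: [0.997, 0.072, 0.001, 0.001]
ft_force: [-1.5, 1.2, 19.2]
grip_width: 0.0005
grip_force: 9.5
```

At 19 N the tip is hard-stopped at 36.3 mm, so the disc is home. I'll let go, retreat and check.

>>> {"api": "move_arm", "payload": {"commands": [[[0,0,-0.15,0,0,0],[0,0,-0.5,0,0,0],[-0.2,-0.2,-1.2,0,0,0],[-0.8,-0.5,-2.2,0,0,0],[-1.4,-0.9,-3.2,0,0,0],[-1.9,-1.0,-3.3,0,0,0],[-1.9,-1.0,-3.3,0,0,0],[-1.9,-1.0,-3.3,0,0,0]]]}}

```text
time: 10.85
position: [0.4045, -0.1778, 0.3482]
tool_rot: [0.997, 0.072, 0.001, 0.001]
ft_force: [-0.6, 0.1, -0.1]
grip_width: 0.0007
grip_force: 0.0
```

```bash
python3 - <<'E'
from h import *
o=get_obs();print(o["time"],o["position"],np.round(o["ft_force"],2))
c=camera("wrist");K=c["camera_matrix"];E=np.array(c["extrinsics"]);r=c["range_z"]
u,v=proj(c,[*CTR,.03]).astype(int)
def z(u,v):
    o_,d=ray(c,u,v);return (o_+d*r[v,u])[2]
print([round(float(np.median([z(int(a)+i,int(b)+j) for i in(-2,0,2) for j in(-2,0,2)])),4) for a,b in [proj(c,[CTR[0]+dx,CTR[1]+dy,.03]) for dx,dy in((0,0),(.04,0),(.03,.02),(.03,-.02),(.068,.068),(-.03,.0))]])
cv2.imwrite("pics/w5.png",cv2.resize(c["pixels"][max(0,v-75):v+75,u-100:u+100],None,fx=4,fy=4,interpolation=cv2.INTER_CUBIC)[:600,:800])
E
```

```text
10.85 [ 0.40445269 -0.17784166  0.34817352] [-0.62  0.07 -0.05]
[0.0362, 0.0297, 0.0299, 0.0294, -0.0004, 0.0293]
```

View pics/w5.png

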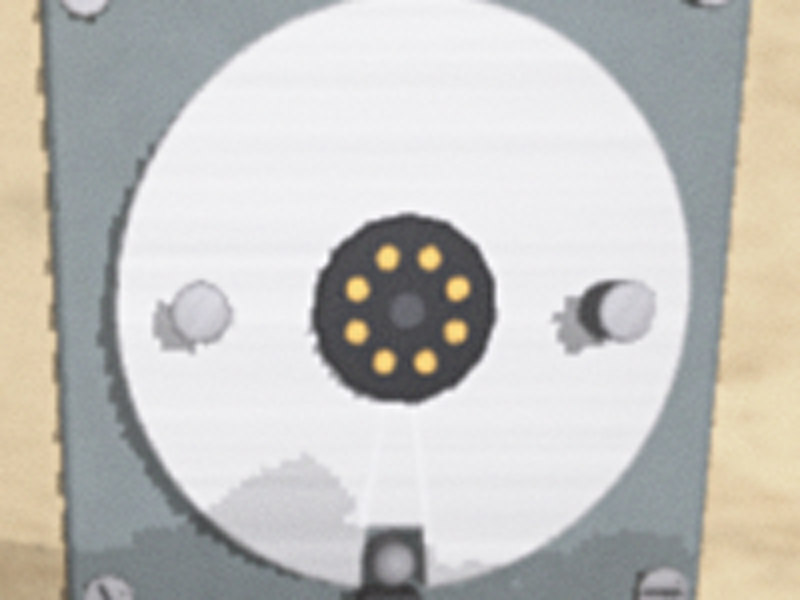

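The pin (394,562) is centred in the notch, the disc's upper face is about 30 mm above the bench, and the socket top is at 36.2 mm. The disc is seated, so I'm handing in.

```bash
python3 -c "
from rig import *
print(hand_in())"
```

```text
the job is handed in; nothing more can be done
None
```

I turned the disc clockwise until its notch stood over the pin, then pressed it fully home (socket top at 36 mm, pin centred in the notch); the robot is clear of it and the job is handed in.

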